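Roll down the chart board's edge trim

TASK

Take the hand roller out of its stand and roll it along the raised trim strip on the edge of the chart board, pressing firmly and evenly but not so hard that it breaks, until every section of the strip lies flat in its channel. Press with the roller only, not with the gripper; then set the roller back upright in its stand, and leave everything else on the bench where it is.

Things in the scene. Friction and masses are not known exactly. Their poses are not given: they have to be found in the camera images.
- board: grey chart board fixed flat on the bench, 180 (x) x 260 (y) x 10 mm; origin: centre of its underside, z up. An aluminium channel (18 wide, 184 long) runs along y at x = -70, the edge nearest the robot, and holds the trim strip: 9 separate grey sections, each 18 (x) x 20 (y) x 5, centred every 20 from y = -80 to 80, now standing 3.5 to 6 too high. More than 30 N on board or strip breaks it
- strip_mid (a point): point fixed to the board at x = -70, y = 0, z = 27 mm: middle of the strip at the nominal height of its top when seated. The channel is shimmed unevenly: the true seated top is up to 8 mm higher or lower here, and slopes by up to 4 mm per 100 mm along y. No measured pose shows this; find the seated height by feel, rolling with 12 to 20 N
- strip_right (a point): point fixed to the board at y = -80 mm, otherwise like strip_mid: centre of end section sec0 at the nominal (not the true) seated top height
- strip_left (a point): point fixed to the board at y = +80 mm, otherwise like strip_mid: centre of end section sec8 at the nominal (not the true) seated top height
- roller: hand roller, about 330 g, upright in its stand. Origin: wheel underside; z up, x = rolling direction, y = axle; same either way round. White wheel 40 across, 22 wide, free-turning, axle at z = 20 mm; shoulder plate 64 (x) x 48 (y), z = 46 to 52; on it a black handle block 26 (x) x 32 (y), z = 52 to 97: grip it from above, best across x, fingertips just above the plate
- stand: dark steel stand fixed to the bench, base 100 x 70 mm; origin: centre of its underside; axes as the standing roller's. Two posts at x = +/-30 (inner faces +/-24, tops z = 52) carry the shoulder plate's ends, so the roller's origin rests at z = 6, its wheel hanging between them. Lips (inner faces y = +/-27.5, tops z = 56) leave 3.5 play in y; 4 in x. In and out straight from above
- wheel (a joint): turning angle of the roller's wheel about its axle, rad, either sign; 20 mm of rolling is 1 rad
- sec0 (a joint): how far strip section 0 (centred at y = -80 on the board) has gone down: 0 to 0.0025 m at the start, 0.006 m fully seated. Moves straight down on its own under more than about 5 N (the wheel often bears on two at once), stays where it is left (no spring), stops hard when flat on the channel walls
- sec1 (a joint): how far strip section 1 (centred at y = -60 on the board) has gone down: 0 to 0.0025 m at the start, 0.006 m fully seated. Moves straight down on its own under more than about 5 N (the wheel often bears on two at once), stays where it is left (no spring), stops hard when flat on the channel walls
- sec2 (a joint): how far strip section 2 (centred at y = -40 on the board) has gone down: 0 to 0.0025 m at the start, 0.006 m fully seated. Moves straight down on its own under more than about 5 N (the wheel often bears on two at once), stays where it is left (no spring), stops hard when flat on the channel walls
- sec3 (a joint): how far strip section 3 (centred at y = -20 on the board) has gone down: 0 to 0.0025 m at the start, 0.006 m fully seated. Moves straight down on its own under more than about 5 N (the wheel often bears on two at once), stays where it is left (no spring), stops hard when flat on the channel walls
- sec4 (a joint): how far strip section 4 (centred at y = 0 on the board) has gone down: 0 to 0.0025 m at the start, 0.006 m fully seated. Moves straight down on its own under more than about 5 N (the wheel often bears on two at once), stays where it is left (no spring), stops hard when flat on the channel walls
- sec5 (a joint): how far strip section 5 (centred at y = 20 on the board) has gone down: 0 to 0.0025 m at the start, 0.006 m fully seated. Moves straight down on its own under more than about 5 N (the wheel often bears on two at once), stays where it is left (no spring), stops hard when flat on the channel walls
- sec6 (a joint): how far strip section 6 (centred at y = 40 on the board) has gone down: 0 to 0.0025 m at the start, 0.006 m fully seated. Moves straight down on its own under more than about 5 N (the wheel often bears on two at once), stays where it is left (no spring), stops hard when flat on the channel walls
- sec7 (a joint): how far strip section 7 (centred at y = 60 on the board) has gone down: 0 to 0.0025 m at the start, 0.006 m fully seated. Moves straight down on its own under more than about 5 N (the wheel often bears on two at once), stays where it is left (no spring), stops hard when flat on the channel walls
- sec8 (a joint): how far strip section 8 (centred at y = 80 on the board) has gone down: 0 to 0.0025 m at the start, 0.006 m fully seated. Moves straight down on its own under more than about 5 N (the wheel often bears on two at once), stays where it is left (no spring), stops hard when flat on the channel walls
- tray: bystander: shallow open red plastic tray, 140 x 90 x 22. Sizes in mm. Origin: on its underside
- wipes: bystander: white wipes canister, 90 across, about 190 tall, green lid. Sizes in mm. Origin: on its underside
- drops: bystander: small amber dropper bottle, 28 across, 75 tall. Sizes in mm. Origin: on its underside
- spirit: bystander: small amber bottle, 34 across, 85 tall. Sizes in mm. Origin: on its underside
- driver: bystander: screwdriver lying on the bench, 150 long. Sizes in mm. Origin: on its underside
- brush: bystander: cleaning brush lying on the bench, 160 long. Sizes in mm. Origin: on its underside
- shell: bystander: small terracotta-coloured ear shell, 24 across, 18 high, standing on the chart board. Sizes in mm. Origin: on its underside
- case: bystander: small black case, 45 x 35 x 16, lying on the chart board. Sizes in mm. Origin: on its underside

How it is judged:
By the outcome, as a careful person would: the job done as asked, in the order asked, and still so for the second after the job is handed in, with the robot touching nothing.
It also fails if it takes over 72 s, if anything falls off the work surface, if the arm or the gripper's body presses on something with over 40 N, if the wrist force passes 120 N, or if a joint passes its speed limit or range.

ROBOT

A 7-joint arm with a two-finger parallel gripper is mounted at the origin on the work surface. World frame = base frame: x ahead of the robot, y to its left, z up, the work surface at z = 0. Lengths are in m, angles in rad, forces in N, time in s.
With the tool pointing down it reaches from about 0.4 to 0.875 m from the base axis. Payload 19.3 kg.
Tool frame: the origin (TCP) lies at the very end of the fingers, on their centre line; the grasp point (between the pads) lies 19 mm behind it; z points along the fingers, y is the line along which they close (so a half turn about z gives the same grasp; the last joint's range is limited). The gripper opens to 85 mm and grips with 20 to 120 N. Pads are 22 mm wide; open, the fingers measure 114 mm over their backs; the gripper's body (76 mm by 85 mm) begins 54 mm behind the grasp point. The pads swing forward as they close: fully open they stand 13 mm farther back than shut.
Start: joints at [1.187, 0.521, -0.036, 1.599, 0.021, 1.021, -0.113], TCP at [0.193, -0.594, 0.202] pointing down, gripper open.
Joint ranges: [-2.91, 2.91], [-0.3, 2.13], [-1.5, 1.42], [0.17, 2.43], [-1.26, 4.41], [0.16, 1.93], [-2.52, 2.52]. Speed limits (rad/s): [1.89, 1.89, 2.39, 2.39, 3.01, 3.01, 3.01].

INTERFACE

Orientations are given as [roll, pitch, yaw] about the fixed x, y, z axes, in that order (R = Rz(yaw) Ry(pitch) Rx(roll)).
In Python, from workcell import bot gives the robot as it stands.
- The arm moves only by the shell command python3 -m crank 'ROWS' [FORCE]. ROWS is a JSON object of lists of equal length, an entry for each row: "travel": the shift along the world's x, y, z in cm, a list of three; "turn": the turn, a rotation vector about the world's x, y, z in degrees, a list of three; "gripper": the closure, from 0 (fully open) to 1 (shut). A call has exactly 5 rows; each row is the pose to reach, as a shift and turn from the pose commanded when the call began; what a row does not reach only later rows make up. A row lasts 1/10 s, in which the tool goes at most 50 mm and 8.59 degrees, less where a joint would pass 70% of its speed; a pose out of reach is approached as far as the arm can. A call with a gripper value outside its range is refused whole. The fingers move at their own pace and stop on an object; FORCE is the grip in N (left out, the last holds). Time passes only in rows, so rows that repeat a pose let the fingers close, or fill a call up. It gives the time, the measured TCP pose, the force, the opening and the grip force at its end, in the units of the state.
- bot.observe(): the state, without advancing time (a new reading comes with each control period).
- bot.grab_frame(name): name is "scene" or "top" or "wrist"; returns a dict with "pixels" (420x560x3 uint8, red, green, blue), "fx", "fy", "cx", "cy" (pixels), "extrinsics" (4x4, takes a point from world to camera coordinates). Camera axes: x right, y down, z forward; pixel columns grow to the right and rows downward; lengths in m; the calibration is good to about 2 mm. A picture is of the moment at which its call begins. There is no depth.
- bot.job_done(): hands the job in; it is judged then, once.
The state is a dict: "clock": time; "qpos": joint angles; "qd": joint speeds; "joint_efforts": joint torques, N m; "position": TCP position; "tool_rot": TCP orientation; "force": force on the tool from outside, world axes, zero at the start; "moment": the same for the moment, N m; "grip_width": finger opening in m; "finger_force": force on a finger pad.
Only numpy, scipy, OpenCV 4.12 (cv2) and the standard library are available. Lean on these libraries where they do the work, as an engineer would, in place of code of your own. Each camera call takes 0.05 s, during which the arm holds its last target. There are 200 camera calls.

## Working session

There is one attempt and no reset: what is moved stays moved. The work goes in short steps, Python scripts to look and compute and a shell command to move; the robot and the scene stay as the last step left them, time stands still between calls to the robot, and variables do not carry over. Pictures are saved under pics/ and viewed, at most 10 in all, crops included, and the job is handed in when it is done.

```bash
mkdir -p pics; ls
cat > h.py <<'E'
import numpy as np, cv2
from workcell import bot
def snap(n,f):
    d=bot.grab_frame(n); cv2.imwrite('pics/'+f+'.png',d['pixels'][:,:,::-1]); np.savez('pics/'+f+'.npz',**{k:np.array(v) for k,v in d.items()}); return d
def ray(d,u,v,z):
    E=np.array(d['extrinsics']);R=E[:3,:3];t=E[:3,3];c=-R.T@t
    r=R.T@np.array([(u-d['cx'])/d['fx'],(v-d['cy'])/d['fy'],1]);return c+r*(z-c[2])/r[2]
def proj(d,p):
    E=np.array(d['extrinsics']);q=E[:3,:3]@np.array(p)+E[:3,3];return d['fx']*q[0]/q[2]+d['cx'],d['fy']*q[1]/q[2]+d['cy']
def st():
    s=bot.observe();print({k:np.round(s[k],4).tolist() for k in ('clock','position','tool_rot','force','moment','grip_width','qpos')})
E
python3 - <<'E'
from h import *
st()
for n in('scene','top'):
    d=snap(n,n+'0');E=np.array(d['extrinsics']);print(n,d['fx'],d['cx'],d['cy'],(-E[:3,:3].T@E[:3,3]).round(3))
E
```

```text
pics
{'clock': 0.0, 'position': [0.1928, -0.5942, 0.2012], 'tool_rot': [-3.1405, 0.0001, 0.3137], 'force': [0.0144, -0.101, -0.5693], 'moment': [-0.0393, 0.0319, 0.0111], 'grip_width': 0.0854, 'qpos': [1.1868, 0.522, -0.0363, 1.6, 0.0212, 1.0211, -0.1128]}
scene 491.9057192665485 295.3067869820438 206.85301790797266 [1.162 0.061 0.962]
top 406.0225467087598 288.2151035413356 206.24904752857776 [ 0.472 -0.01   0.929]
```

View pics/scene0.png

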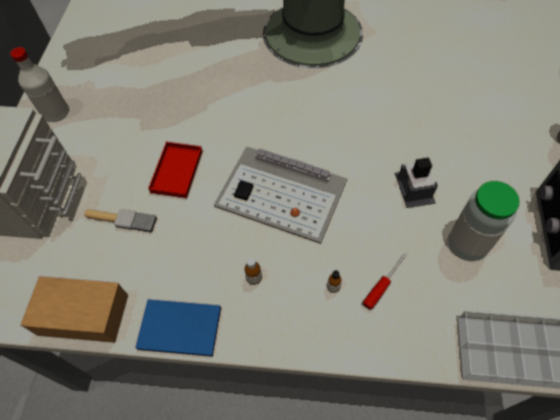

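View pics/top0.png

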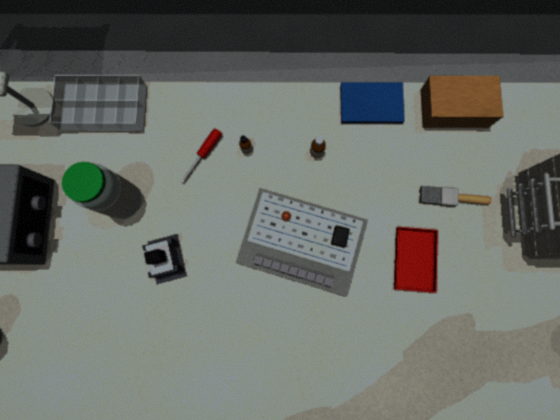

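The scene view shows the board at about (282,193), the roller in its stand at (417,180), and the wipes near it at (480,220). In the top view the board is at (302,242), the stand at (165,258) and the wipes at (90,185). I'll zoom in on the stand and the board.

Run:
```python
import cv2,numpy as np
a=cv2.imread('pics/top0.png');s=cv2.imread('pics/scene0.png')
def c(im,x,y,w,h,k): return cv2.resize(im[y:y+h,x:x+w],None,fx=k,fy=k,interpolation=cv2.INTER_CUBIC)
o=np.hstack([np.vstack([c(a,130,220,80,75,5),c(s,385,145,80,60,5)[:225]]) , ])
o2=c(a,230,180,145,120,2.75)
H=max(o.shape[0],o2.shape[0]);p=np.zeros((600,o.shape[1]+o2.shape[1],3),np.uint8);p[:o.shape[0],:o.shape[1]]=o;p[:o2.shape[0],o.shape[1]:]=o2
p=np.clip(p.astype(float)*1.4,0,255).astype(np.uint8)
cv2.imwrite('pics/crop.png',p[:,:800]);print(p.shape)
g=cv2.cvtColor(a,cv2.COLOR_BGR2HSV)
# dark
m=(g[...,2]<75).astype(np.uint8)
n,l,stt,ce=cv2.connectedComponentsWithStats(m)
for i in range(1,n):
    if stt[i,4]>60 and 100<ce[i][0]<400: print(stt[i],ce[i].round(1))
```

```text
(600, 799, 3)
[    0     0   560   135 33393] [259.5  31.4]
[340  87  64  37 233] [365.6 117.9]
[184 134  38  49 164] [206.  153.9]
[240 136  13  19 180] [245.5 145.3]
[310 140  15  20 212] [317.1 149.7]
[  77  167   68   57 1883] [115.6 197.7]
[331 226  19  22 304] [340.  236.2]
[394 228   5  61 114] [395.3 257.6]
[148 234  38  50 745] [171.1 260.7]
[144 249  24  17 304] [155.4 256.8]
[254 263  68  23 121] [288.4 274. ]
[300 267  34  11  71] [316.8 272.1]
```

View pics/crop.png

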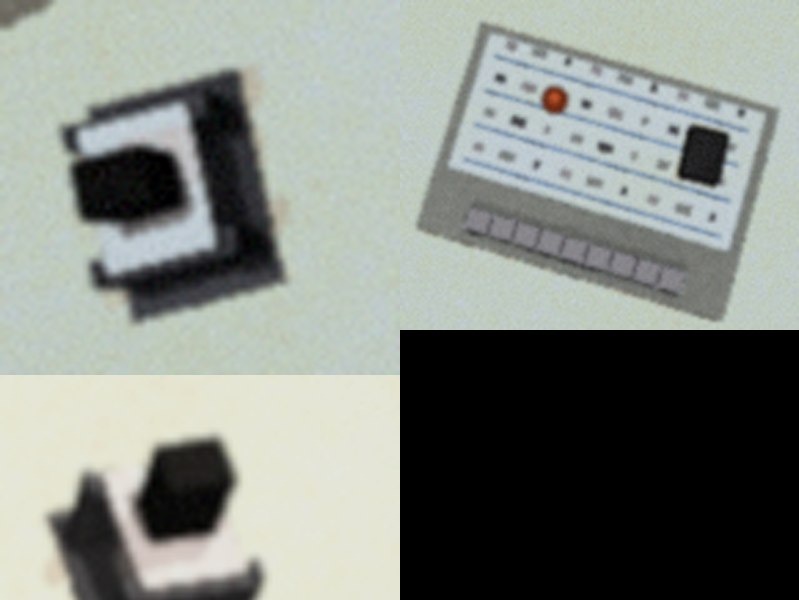

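The crop shows the stand with the white plate corners at about (145.6,246), (168,240.4), (173.4,269.4) and (151,275) in the top image. The board corners are at about (260,188), (368,219), (347,296) and (236,264), and the strip is nearest the robot.

```bash
cat >> h.py <<'E'
def load(f): return {k:v for k,v in np.load('pics/'+f+'.npz').items()}
E
python3 - <<'E'
from h import *
t=load('top0');s=load('scene0')
def quad(img,cn):
    g=cv2.cvtColor(img,cv2.COLOR_RGB2GRAY)
    return cv2.cornerSubPix(g,np.array(cn,np.float32)[:,None],(3,3),(-1,-1),(3,30,.01))[:,0]
B=np.array([[259.8,188.4],[367.8,218.9],[347.1,296.4],[235.8,263.6]])
Q=quad(t['pixels'],B);print(Q.round(1).tolist())
P=np.array([ray(t,u,v,.010) for u,v in Q]);print(P.round(4).tolist(),[np.linalg.norm(P[i]-P[i-1]).round(4) for i in range(4)])
c=P.mean(0);ey=(P[0]-P[1])+(P[3]-P[2]);yaw=np.arctan2(-ey[0],ey[1]);print('board c,yaw',c,np.degrees(yaw))
# cross-check: project to scene
R=np.array([[np.cos(yaw),-np.sin(yaw)],[np.sin(yaw),np.cos(yaw)]])
for a in((.09,.13),(.09,-.13),(-.09,-.13),(-.09,.13)):
    q=c[:2]+R@a;print('scene px',np.round(proj(s,[*q,.01]),1))
for y in(-.08,0,.08):
    q=c[:2]+R@[-.07,y];print('strip',y,q.round(4),'top px',np.round(proj(t,[*q,.031]),1))
W=np.array([[145.6,246],[168,240.4],[173.4,269.4],[151,275]])
P=np.array([ray(t,u,v,.058) for u,v in W]);print(P.round(4).tolist(),[np.linalg.norm(P[i]-P[i-1]).round(4) for i in range(4)])
# plate white mask
c=P.mean(0);ex=(P[1]-P[2])+(P[0]-P[3]);print('roller',c,np.degrees(np.arctan2(ex[1],ex[0])))
# stand base corners z~? right side at table (crop 240,70),(283,280),(133,320)
for u,v in((178,234),(186.6,276),(156.6,284)): print('base',ray(t,u,v,.006).round(4))
for a,z in(((0,0),.103),): print('handle top in top/scene',proj(t,[*c[:2],z]),proj(s,[*c[:2],z]))
E
```

```text
Traceback (most recent call last):
cv2.error: OpenCV(4.12.0) :-1: error: (-5:Bad argument) in function 'cornerSubPix'
> Overload resolution failed:
>  - Layout of the output array corners is incompatible with cv::Mat
>  - Expected Ptr<cv::UMat> for argument 'corners'
```

```bash
cat > m.py <<'E'
from h import *
t=load('top0');s=load('scene0')
def quad(img,cn):
    g=cv2.cvtColor(img,cv2.COLOR_RGB2GRAY)
    c=np.array(cn,np.float32).reshape(-1,1,2).copy()
    return cv2.cornerSubPix(g,c,(3,3),(-1,-1),(3,30,.01))[:,0]
B=np.array([[259.8,188.4],[367.8,218.9],[347.1,296.4],[235.8,263.6]])
Q=quad(t['pixels'],B);print(Q.round(1).tolist())
P=np.array([ray(t,u,v,.010) for u,v in Q]);print(P.round(4).tolist(),[np.linalg.norm(P[i]-P[i-1]).round(4) for i in range(4)])
c=P.mean(0);ey=(P[0]-P[1])+(P[3]-P[2]);yaw=np.arctan2(-ey[0],ey[1]);print('board c,yaw',c,np.degrees(yaw))
R=np.array([[np.cos(yaw),-np.sin(yaw)],[np.sin(yaw),np.cos(yaw)]])
for a in((.09,.13),(.09,-.13),(-.09,-.13),(-.09,.13)):
    q=c[:2]+R@a;print('scene px',np.round(proj(s,[*q,.01]),1))
for y in(-.08,0,.08):
    q=c[:2]+R@[-.07,y];print('strip',y,q.round(4),'top px',np.round(proj(t,[*q,.031]),1))
W=np.array([[145.6,246],[168,240.4],[173.4,269.4],[151,275]])
P=np.array([ray(t,u,v,.058) for u,v in W]);print(P.round(4).tolist(),[np.linalg.norm(P[i]-P[i-1]).round(4) for i in range(4)])
c=P.mean(0);ex=(P[1]-P[2])+(P[0]-P[3]);print('roller',c,np.degrees(np.arctan2(ex[1],ex[0])))
for u,v in((178,234),(186.6,276),(156.6,284)): print('base',ray(t,u,v,.006).round(4))
for z in(.103,): print('handle top in top/scene',proj(t,[*c[:2],z]),proj(s,[*c[:2],z]))
Sc=np.array([[415,238.5/3+145-0]]) 
# scene corners refine
SB=quad(s['pixels'],[proj(s,[*p]) for p in np.array([ray(t,u,v,.010) for u,v in Q])]);print('scene refined',SB.round(1).tolist(),[ray(s,u,v,.01).round(4).tolist() for u,v in SB])
E
python3 m.py
```

```text
[[258.8999938964844, 187.3000030517578], [367.29998779296875, 219.3000030517578], [346.0, 296.3999938964844], [235.3000030517578, 262.3999938964844]]
[[0.6793, 0.0666, 0.01], [0.606, -0.1822, 0.01], [0.4337, -0.1307, 0.01], [0.5064, 0.1161, 0.01]] [np.float64(0.1798), np.float64(0.2594), np.float64(0.1798), np.float64(0.2574)]
board c,yaw [ 0.55635384 -0.0325462   0.01      ] -16.408738776366373
scene px [320.7 242.5]
scene px [212.8 204.9]
scene px [245.8 146. ]
scene px [347.2 178.2]
strip -0.08 [ 0.4666 -0.0895] top px [328.  281.2]
strip 0 [ 0.4892 -0.0128] top px [292.8 270.4]
strip 0.08 [0.5118 0.064 ] top px [257.9 259.7]
[[0.5382, 0.3034, 0.058], [0.5506, 0.2559, 0.058], [0.489, 0.2408, 0.058], [0.477, 0.2877, 0.058]] [np.float64(0.0632), np.float64(0.049), np.float64(0.0634), np.float64(0.0484)]
roller [0.51369098 0.27193762 0.058     ] 14.090313861640004
base [0.57   0.2497 0.006 ]
base [0.4756 0.2252 0.006 ]
base [0.4575 0.2916 0.006 ]
handle top in top/scene (np.float64(152.396509355834), np.float64(256.49290090297177)) (np.float64(422.6953382943714), np.float64(161.6774341067995))
scene refined [[320.70001220703125, 243.6999969482422], [213.10000610351562, 205.89999389648438], [246.0, 146.1999969482422], [347.5, 178.6999969482422]] [[0.6825, 0.0668, 0.01], [0.6086, -0.1813, 0.01], [0.434, -0.1314, 0.01], [0.5081, 0.1182, 0.01]]
```

Both views agree on the board to within 2 mm, and the measured sizes match those given. Now I'll move across to the roller.

```bash
python3 -c "
from h import *
t=load('top0');s=load('scene0')
for z in(.19,.2):print(ray(t,85,183,z),ray(s,496,200,z))"
python3 -m crank '{"travel":[[3,3.9,0],[6,7.8,0],[9,11.7,0],[12,15.6,0],[15,19.5,0]],"turn":[[0,0,8.5],[0,0,17],[0,0,25.5],[0,0,34],[0,0,42.5]],"gripper":[0,0,0,0,0]}' 60
python3 -m crank '{"travel":[[3,3.9,0],[6,7.8,0],[9,11.7,0],[12,15.6,0],[15,19.5,0]],"turn":[[0,0,8.5],[0,0,17],[0,0,25.5],[0,0,34],[0,0,42.5]],"gripper":[0,0,0,0,0]}'
```

```text
[0.64523137 0.37783774 0.19      ] [0.65521606 0.38098364 0.19      ]
[0.64288932 0.37259233 0.2       ] [0.6617762  0.37683179 0.2       ]
clock: 0.6
position: [0.3436, -0.3977, 0.2018]
tool_rot: [-3.142, 0.0, 1.062]
force: [1.1, -1.0, 1.2]
grip_width: 0.0855
finger_force: 0.0
clock: 1.1
position: [0.4937, -0.2028, 0.2018]
tool_rot: [-3.141, 0.0, 1.803]
force: [1.8, -1.1, -0.4]
grip_width: 0.0852
finger_force: 0.0
```

```bash
python3 -m crank '{"travel":[[0.2,4.7,0],[0.4,9.4,0],[0.6,14.1,0],[0.8,18.8,0],[1,23.5,0]],"turn":[[0,0,0.2],[0,0,0.4],[0,0,0.6],[0,0,0.8],[0,0,0.8]],"gripper":[0,0,0,0,0]}'
python3 -m crank '{"travel":[[0.2,4.7,0],[0.4,9.4,0],[0.6,14.1,0],[0.8,18.8,0],[1,23.5,0]],"turn":[[0,0,0],[0,0,0],[0,0,0],[0,0,0],[0,0,0]],"gripper":[0,0,0,0,0]}'
python3 - <<'E'
from h import *
st();d=snap('wrist','w1');snap('scene','s1')
E=np.array(d['extrinsics']);print((-E[:3,:3].T@E[:3,3]).round(3))
print(proj(d,[.5137,.2719,.103]),proj(d,[.5137,.2719,.058]))
E
```

```text
clock: 1.6
position: [0.5025, 0.0322, 0.2017]
tool_rot: [-3.141, 0.0, 1.811]
force: [0.8, -0.7, -1.3]
grip_width: 0.0854
finger_force: 0.0
clock: 2.1
position: [0.5126, 0.2672, 0.2016]
tool_rot: [-3.141, 0.0, 1.811]
force: [1.2, 0.4, -0.3]
grip_width: 0.085
finger_force: 0.0
{'clock': 2.1, 'position': [0.5126, 0.2672, 0.2016], 'tool_rot': [-3.1412, 0.0003, 1.811], 'force': [1.2211, 0.4097, -0.294], 'moment': [0.0093, -0.0268, -0.0376], 'grip_width': 0.085, 'qpos': [-0.1527, 0.505, -0.6093, 1.7046, 0.3278, 1.0361, -0.6325]}
[0.496 0.336 0.373]
(np.float64(283.8074203742845), np.float64(197.64009117217353)) (np.float64(283.6015994811254), np.float64(187.46547396728192))
```

View pics/w1.png

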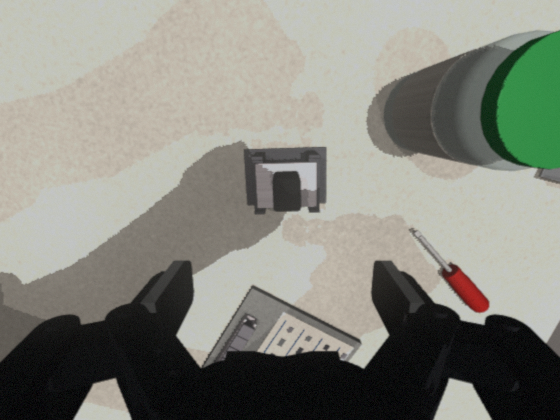

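The wrist view shows the roller in its stand, with the handle at about (287,190) and the plate at u 255–318. It's nearly square to the fingers. I'll refine from this view.

Run:
```python
from h import *
d=load('w1');im=d['pixels'];g=im.max(2).astype(int)
print(d['fx'])
sub=g[140:220,238:332]
for v in range(144,220,4): print(v,' '.join('%3d'%x for x in g[v,240:334:3]))
m=(g<45).astype(np.uint8);m[:140]=0;m[225:]=0;m[:,:255]=0;m[:,318:]=0
n,l,S,c=cv2.connectedComponentsWithStats(m)
for i in range(1,n):
  if S[i,4]>100:
    r=cv2.minAreaRect(np.argwhere(l==i)[:,::-1].astype(np.float32));print(S[i],r)
```

```text
302.89590604917913
144 131 124 168 191 189 190 188 189 190 187 190 186 189 188 190 182 193 192 192 188 191 191 191 188 191 193 194 194 193 195 195 194
148 126 124 113 167 166 163 166 165 139 138 129 118 111 113 101 107  98  99  97  92  97  92  93  95  92  99 100  99 101 186 193 194
152 130 111  70  74  89  75  67  62  67  87  90  85  87  89  87  87  90  90  91  91  84  79  64  63  63  64  95  99  98 188 194 194
156 131 112  69  84  71  71  71  70  63  81  86  87  87  88  86  90  89  90  89  93  82  65  63  86  97  97  95  96  99 192 192 190
160 125 115  70  67  75  79  77  77  55  59  64  64  65  64  68  64  66  66  65  65  64  67  61  90  94  93  93  92  91 181 194 196
164 125 123  67  64  68  92 136 161 178 182 183 182 182 187 189 186 189 191 190 195 195 196 195 198 197 187  98  90  92 188 193 193
168 127 128  67  67  64 100 134 135 141 176 195 194 194 191 193 194 193 194 190 197 195 195 197 199 196 186  94  89  91 187 191 191
172 127 127  67  68  63 100 131 131 132 132 125 150  74  67  65  59  58  60  54  98 194 196 194 197 197 188  94  89  91 191 196 194
176 126 125  67  63  63  
[... 726 characters left out ...]
 109 128 135 125  71  83  93 191 195 193
200 124 123 106  61  61  63 122 125 126 127 126  73  49  47  54  51  52  53  55  54  66 107 110 132 131 126  70  86  93 192 194 195
204 126 124 113  68  72  61 124 130 129 128 130  86  53  53  54  54  55  54  56  56  67 110 109 130 131 126  79 178 176 195 194 195
208 128 125 126 124 123  65  72  76  71 109 103  78  51  50  52  54  53  54  55  54 117 192 189  70  66  65  76 190 183 194 196 194
212 121 126 126 125 130  66  66  65  69 125 126 125 123 122 128 134 185 187 187 186 192 192 192 141 126 129 138 191 192 196 194 192
216 126 125 126 126 129 127 128 131 126 122 123 129 128 128 136 193 193 185 182 183 182 193 193 195 193 194 193 195 197 194 195 194
```

Run:
```python
from h import *
d=load('w1')
for p in((255.5,163),(316.5,163),(257,207),(317,207),(286.6,185)): print(p,ray(d,*p,.058).round(4))
for p in((275,210.5),(300,209.5),(287,210)): print('htop front edge',p,ray(d,*p,.103).round(4))
a=ray(d,255.5,163,.058)-ray(d,316.5,163,.058);print(np.linalg.norm(a),np.degrees(np.arctan2(a[1],a[0])))
print('base edge',[ray(d,245,149.8,.006).round(4),ray(d,326,147.2,.006).round(4)])
```

```text
(255.5, 163) [0.4793 0.29   0.058 ]
(316.5, 163) [0.5406 0.3051 0.058 ]
(257, 207) [0.491  0.2442 0.058 ]
(317, 207) [0.5538 0.2597 0.058 ]
(286.6, 185) [0.5161 0.2752 0.058 ]
htop front edge (275, 210.5) [0.5087 0.258  0.103 ]
htop front edge (300, 209.5) [0.531  0.2645 0.103 ]
htop front edge (287, 210) [0.5194 0.2612 0.103 ]
0.06311936942290206 -166.1816940220146
base edge [array([0.4609, 0.2947, 0.006 ]), array([0.5538, 0.3207, 0.006 ])]
```

```bash
python3 -m crank '{"travel":[[0.2,0.7,-3.5],[0.2,0.7,-7],[0.2,0.7,-10],[0.2,0.7,-12.5],[0.2,0.7,-13.8]],"turn":[[0,0,0],[0,0,0],[0,0,0],[0,0,0],[0,0,0]],"gripper":[0,0,0,0,0]}'
python3 -m crank '{"travel":[[0,0,0],[0,0,0],[0,0,0],[0,0,0],[0,0,0]],"turn":[[0,0,0],[0,0,0],[0,0,0],[0,0,0],[0,0,0]],"gripper":[0.5,1,1,1,1]}' 80
python3 -c "
from h import *
st()"
```

```text
clock: 2.7
position: [0.5139, 0.2719, 0.0616]
tool_rot: [-3.139, 0.001, 1.811]
force: [-0.2, -0.6, 1.1]
grip_width: 0.0853
finger_force: 0.0
clock: 3.2
position: [0.5156, 0.2727, 0.0652]
tool_rot: [3.14, -0.0, 1.811]
force: [-1.9, -2.3, 13.1]
grip_width: 0.0234
finger_force: 78.2
{'clock': 3.2, 'position': [0.5156, 0.2727, 0.0652], 'tool_rot': [3.1397, -0.0, 1.8112], 'force': [-1.8995, -2.2826, 13.105], 'moment': [-0.483, 0.4248, 0.2237], 'grip_width': 0.0234, 'qpos': [-0.2235, 0.6799, -0.5262, 1.8026, 0.4652, 0.783, -0.7486]}
```

```bash
python3 -m crank '{"travel":[[0,0,0.5],[0,0,2],[0,0,4],[0,0,7],[0,0,10]],"turn":[[0,0,0],[0,0,0],[0,0,0],[0,0,0],[0,0,0]],"gripper":[1,1,1,1,1]}' 100
python3 -m crank '{"travel":[[0,0,0],[0,0,0],[0,0,0],[0,0,0],[0,0,0]],"turn":[[0,0,0],[0,0,0],[0,0,0],[0,0,0],[0,0,0]],"gripper":[1,1,1,1,1]}'
python3 - <<'E'
from h import *
st();d=snap('wrist','w2');snap('scene','s2')
a=np.vstack([d['pixels'][120:400,150:410],]);b=load('s2')['pixels'][60:260,350:550]
o=np.zeros((560,800,3),np.uint8);o[:420,:390]=cv2.resize(a,(390,420));o[:400,400:]=cv2.resize(b,(400,400))
cv2.imwrite('pics/c2.png',o[:420,:,::-1])
E
```

```text
clock: 3.7
position: [0.5145, 0.2724, 0.1657]
tool_rot: [-3.141, -0.0, 1.811]
force: [0.3, -0.2, -4.5]
grip_width: 0.0228
finger_force: 98.5
clock: 4.2
position: [0.5145, 0.2724, 0.1631]
tool_rot: [-3.14, 0.0, 1.811]
force: [0.2, 0.2, -4.3]
grip_width: 0.0226
finger_force: 98.6
{'clock': 4.2, 'position': [0.5145, 0.2724, 0.1631], 'tool_rot': [-3.1403, 0.0002, 1.8113], 'force': [0.1576, 0.2084, -4.3066], 'moment': [-0.0175, -0.0219, -0.0084], 'grip_width': 0.0226, 'qpos': [-0.174, 0.5552, -0.5926, 1.732, 0.365, 0.9679, -0.667]}
```

View pics/c2.png

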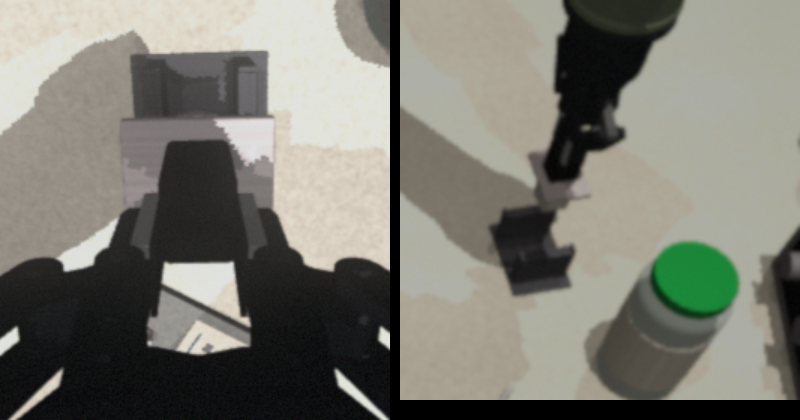

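The roller is held: in the wrist crop the plate's back edge runs (121,118)–(273,116), and it is square to the fingers. Next I'll work out where it sits relative to the TCP and the target poses.

Run:
```python
from h import *
d=load('w2');z=.156
a,b=ray(d,230.7,198.9,z),ray(d,332.3,197.5,z)
e=(b-a);yaw=np.arctan2(e[1],e[0]);print(np.linalg.norm(e),np.degrees(yaw))
ey=np.array([-np.sin(yaw),np.cos(yaw),0]);ex=np.array([np.cos(yaw),np.sin(yaw),0])
c=(a+b)/2-.024*ey;off=c-np.array([.5145,.2724,z]);print('roller c',c.round(4),'off along x,y',(off@ex).round(4),(off@ey).round(4))
```

```text
0.06152350516423219 14.67111882045719
roller c [0.5145 0.2749 0.156 ] off along x,y 0.0007 0.0024
```

```bash
python3 -m crank '{"travel":[[0,-3,0],[0,-7,0],[0,-11.5,0],[0,-16,0],[0,-19,0]],"turn":[[0,0,8.5],[0,0,17],[0,0,25.5],[0,0,34],[0,0,42.5]],"gripper":[1,1,1,1,1]}'
python3 -m crank '{"travel":[[0,-1,-1],[0,-1.9,-2.5],[0,-1.9,-4],[0,-1.9,-4.4],[0,-1.9,-4.4]],"turn":[[0,0,8.5],[0,0,17],[0,0,17],[0,0,17],[0,0,17]],"gripper":[1,1,1,1,1]}'
python3 - <<'E'
from h import *
st();snap('top','t3');d=snap('scene','s3')
b=d['pixels'][100:260,200:400]
cv2.imwrite('pics/c3.png',cv2.resize(b,(750,600))[:,:,::-1])
E
```

```text
clock: 4.8
position: [0.5146, 0.0792, 0.1635]
tool_rot: [-3.14, 0.0, 2.557]
force: [0.0, 0.9, -4.1]
grip_width: 0.0227
finger_force: 98.7
clock: 5.3
position: [0.5146, 0.0644, 0.1193]
tool_rot: [-3.142, -0.001, 2.847]
force: [0.3, 0.4, -3.9]
grip_width: 0.0227
finger_force: 98.7
{'clock': 5.3, 'position': [0.5146, 0.0644, 0.1193], 'tool_rot': [-3.1415, -0.0011, 2.8471], 'force': [0.2744, 0.3521, -3.9265], 'moment': [0.047, 0.028, -0.0036], 'grip_width': 0.0227, 'qpos': [0.3519, 0.5804, -0.8082, 1.9257, 0.5449, 0.8693, 0.536]}
```

View pics/c3.png

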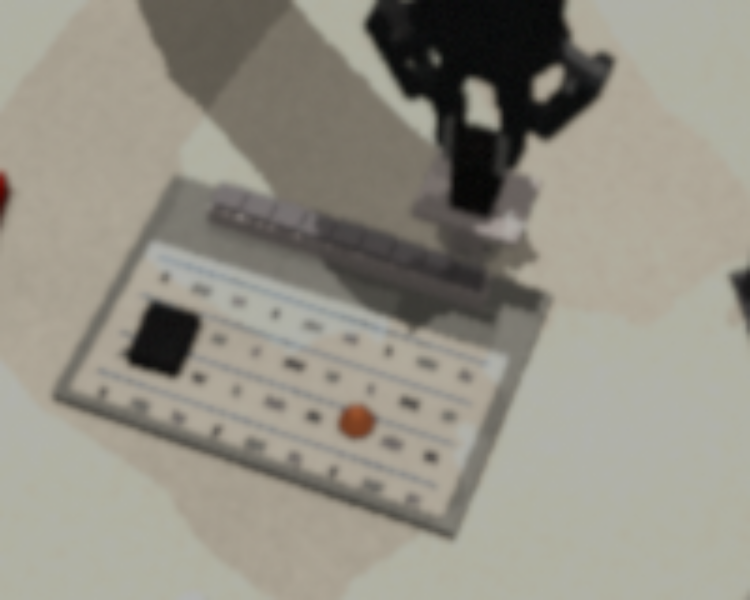

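The roller hangs over the left end of the strip, with its plate at (475,205) in the crop, aligned along the strip. Next I'll descend by feel.

```bash
python3 -m crank '{"travel":[[0,-0.1,-0.5],[0,-0.1,-1],[0,-0.1,-1.2],[0,-0.1,-1.3],[0,-0.1,-1.4]],"turn":[[0,0,0],[0,0,0],[0,0,0],[0,0,0],[0,0,0]],"gripper":[1,1,1,1,1]}'
python3 -m crank '{"travel":[[0,0,-0.1],[0,0,-0.2],[0,0,-0.3],[0,0,-0.4],[0,0,-0.5]],"turn":[[0,0,0],[0,0,0],[0,0,0],[0,0,0],[0,0,0]],"gripper":[1,1,1,1,1]}'
python3 -m crank '{"travel":[[0,0,-0.1],[0,0,-0.2],[0,0,-0.3],[0,0,-0.3],[0,0,-0.3]],"turn":[[0,0,0],[0,0,0],[0,0,0],[0,0,0],[0,0,0]],"gripper":[1,1,1,1,1]}'
```

```text
clock: 5.9
position: [0.5149, 0.0626, 0.1057]
tool_rot: [3.142, -0.0, 2.85]
force: [0.2, -0.3, -4.0]
grip_width: 0.0229
finger_force: 98.8
clock: 6.4
position: [0.5149, 0.0625, 0.1007]
tool_rot: [-3.142, 0.0, 2.85]
force: [0.3, 0.1, -4.2]
grip_width: 0.0228
finger_force: 98.8
clock: 6.9
position: [0.5149, 0.0625, 0.0978]
tool_rot: [3.142, 0.0, 2.85]
force: [-0.4, 0.4, -5.0]
grip_width: 0.0225
finger_force: 98.8
```

```bash
python3 -m crank '{"travel":[[0,0,-0.1],[0,0,-0.2],[0,0,-0.3],[0,0,-0.3],[0,0,-0.3]],"turn":[[0,0,0],[0,0,0],[0,0,0],[0,0,0],[0,0,0]],"gripper":[1,1,1,1,1]}'
python3 -m crank '{"travel":[[0,0,-0.1],[0,0,-0.2],[0,0,-0.2],[0,0,-0.2],[0,0,-0.2]],"turn":[[0,0,0],[0,0,0],[0,0,0],[0,0,0],[0,0,0]],"gripper":[1,1,1,1,1]}'
python3 -m crank '{"travel":[[0,0,-0.1],[0,0,-0.2],[0,0,-0.2],[0,0,-0.2],[0,0,-0.2]],"turn":[[0,0,0],[0,0,0],[0,0,0],[0,0,0],[0,0,0]],"gripper":[1,1,1,1,1]}'
```

```text
clock: 7.4
position: [0.5149, 0.0625, 0.0948]
tool_rot: [-3.141, -0.0, 2.85]
force: [-0.2, 0.4, -4.3]
grip_width: 0.023
finger_force: 98.8
clock: 7.9
position: [0.5149, 0.0625, 0.0928]
tool_rot: [3.142, 0.0, 2.85]
force: [-0.5, -0.2, -4.1]
grip_width: 0.0224
finger_force: 98.8
clock: 8.4
position: [0.515, 0.0626, 0.0908]
tool_rot: [3.142, 0.0, 2.85]
force: [-0.0, -0.1, -0.2]
grip_width: 0.0223
finger_force: 99.2
```

```bash
for i in 1 2; do python3 -m crank '{"travel":[[0,0,-0.05],[0,0,-0.1],[0,0,-0.15],[0,0,-0.15],[0,0,-0.15]],"turn":[[0,0,0],[0,0,0],[0,0,0],[0,0,0],[0,0,0]],"gripper":[1,1,1,1,1]}' | grep -E "pos|^force"; done
```

```text
position: [0.5151, 0.0627, 0.0894]
force: [-0.2, 1.4, 4.1]
position: [0.5154, 0.0629, 0.0883]
force: [-0.7, 2.3, 9.9]
```

```bash
python3 -m crank '{"travel":[[0,0,-0.03],[0,0,-0.05],[0,0,-0.05],[0,0,-0.05],[0,0,-0.05]],"turn":[[0,0,0],[0,0,0],[0,0,0],[0,0,0],[0,0,0]],"gripper":[1,1,1,1,1]}' | grep -E "pos|^force"
```

```text
position: [0.5157, 0.0631, 0.0881]
force: [0.5, 1.4, 15.5]
```

```bash
python3 -m crank '{"travel":[[0,0,0],[0,0,0],[0,0,0],[0,0,0],[0,0,0]],"turn":[[0,0,0],[0,0,0],[0,0,0],[0,0,0],[0,0,0]],"gripper":[1,1,1,1,1]}' | grep -E "pos|^force"
python3 -c "
from h import *
st()"
```

```text
position: [0.5157, 0.0631, 0.0881]
force: [-0.5, 2.4, 15.5]
{'clock': 10.4, 'position': [0.5157, 0.0631, 0.0881], 'tool_rot': [3.1406, 0.0016, 2.8499], 'force': [-0.5044, 2.3547, 15.4775], 'moment': [0.5888, -0.1015, -0.0009], 'grip_width': 0.0228, 'qpos': [0.3263, 0.6239, -0.7725, 1.9484, 0.598, 0.8102, 0.498]}
```

```bash
python3 -m crank '{"travel":[[-0.03,-0.1,0.02],[-0.06,-0.19,0.02],[-0.08,-0.29,0.02],[-0.11,-0.38,0.02],[-0.14,-0.48,0.02]],"turn":[[0,0,0],[0,0,0],[0,0,0],[0,0,0],[0,0,0]],"gripper":[1,1,1,1,1]}' | grep -E "pos|^force"
python3 -m crank '{"travel":[[-0.03,-0.1,0],[-0.06,-0.19,0],[-0.08,-0.29,0],[-0.11,-0.38,0],[-0.14,-0.48,0]],"turn":[[0,0,0],[0,0,0],[0,0,0],[0,0,0],[0,0,0]],"gripper":[1,1,1,1,1]}' | grep -E "pos|^force"
```

```text
position: [0.5143, 0.0583, 0.0882]
force: [0.4, 1.8, 13.3]
position: [0.5128, 0.0532, 0.0882]
force: [0.3, 0.3, 15.6]
```

```bash
python3 -m crank '{"travel":[[-0.06,-0.19,0.02],[-0.11,-0.38,0.02],[-0.17,-0.58,0.02],[-0.22,-0.77,0.02],[-0.28,-0.96,0.02]],"turn":[[0,0,0],[0,0,0],[0,0,0],[0,0,0],[0,0,0]],"gripper":[1,1,1,1,1]}' | grep -E "pos|^force"
python3 -m crank '{"travel":[[-0.06,-0.19,0],[-0.11,-0.38,0],[-0.17,-0.58,0],[-0.22,-0.77,0],[-0.28,-0.96,0]],"turn":[[0,0,0],[0,0,0],[0,0,0],[0,0,0],[0,0,0]],"gripper":[1,1,1,1,1]}' | grep -E "pos|^force"
```

```text
position: [0.5103, 0.044, 0.0885]
force: [1.4, 4.0, 12.1]
position: [0.5074, 0.034, 0.0885]
force: [0.1, 1.0, 16.9]
```

```bash
python3 -m crank '{"travel":[[-0.06,-0.19,0.04],[-0.11,-0.38,0.04],[-0.17,-0.58,0.05],[-0.22,-0.77,0.05],[-0.28,-0.96,0.06]],"turn":[[0,0,0],[0,0,0],[0,0,0],[0,0,0],[0,0,0]],"gripper":[1,1,1,1,1]}' | grep -E "pos|^force"
python3 -m crank '{"travel":[[-0.06,-0.19,0],[-0.11,-0.38,0.01],[-0.17,-0.58,0.01],[-0.22,-0.77,0.02],[-0.28,-0.96,0.02]],"turn":[[0,0,0],[0,0,0],[0,0,0],[0,0,0],[0,0,0]],"gripper":[1,1,1,1,1]}' | grep -E "pos|^force"
```

```text
position: [0.5046, 0.025, 0.0889]
force: [2.1, 4.8, 9.5]
position: [0.5015, 0.0145, 0.089]
force: [1.2, 0.9, 11.0]
```

```bash
python3 -m crank '{"travel":[[-0.06,-0.19,0],[-0.11,-0.38,0.01],[-0.17,-0.58,0.01],[-0.22,-0.77,0.02],[-0.28,-0.96,0.02]],"turn":[[0,0,0],[0,0,0],[0,0,0],[0,0,0],[0,0,0]],"gripper":[1,1,1,1,1]}' | grep -E "pos|^force"
python3 -m crank '{"travel":[[-0.06,-0.19,0],[-0.11,-0.38,0.01],[-0.17,-0.58,0.01],[-0.22,-0.77,0.02],[-0.28,-0.96,0.02]],"turn":[[0,0,0],[0,0,0],[0,0,0],[0,0,0],[0,0,0]],"gripper":[1,1,1,1,1]}' | grep -E "pos|^force"
```

```text
position: [0.4989, 0.0056, 0.0892]
force: [3.1, 5.5, 8.3]
position: [0.4958, -0.0047, 0.0893]
force: [0.9, 0.5, 9.3]
```

```bash
python3 -m crank '{"travel":[[-0.06,-0.19,-0.02],[-0.11,-0.38,-0.02],[-0.17,-0.58,-0.02],[-0.22,-0.77,-0.01],[-0.28,-0.96,-0.01]],"turn":[[0,0,0],[0,0,0],[0,0,0],[0,0,0],[0,0,0]],"gripper":[1,1,1,1,1]}' | grep -E "pos|^force"
python3 -m crank '{"travel":[[-0.06,-0.19,0],[-0.11,-0.38,0],[-0.17,-0.58,0],[-0.22,-0.77,0],[-0.28,-0.96,0]],"turn":[[0,0,0],[0,0,0],[0,0,0],[0,0,0],[0,0,0]],"gripper":[1,1,1,1,1]}' | grep -E "pos|^force"
```

```text
position: [0.4934, -0.0139, 0.0894]
force: [2.0, 4.2, 10.1]
position: [0.4905, -0.0238, 0.0894]
force: [1.2, -0.0, 12.9]
```

```bash
python3 -m crank '{"travel":[[-0.06,-0.19,0],[-0.11,-0.38,0],[-0.17,-0.58,0.01],[-0.22,-0.77,0.01],[-0.28,-0.96,0.01]],"turn":[[0,0,0],[0,0,0],[0,0,0],[0,0,0],[0,0,0]],"gripper":[1,1,1,1,1]}' | grep -E "pos|^force"
python3 -m crank '{"travel":[[-0.06,-0.19,0],[-0.11,-0.38,0],[-0.17,-0.58,0.01],[-0.22,-0.77,0.01],[-0.28,-0.96,0.01]],"turn":[[0,0,0],[0,0,0],[0,0,0],[0,0,0],[0,0,0]],"gripper":[1,1,1,1,1]}' | grep -E "pos|^force"
python3 -m crank '{"travel":[[-0.06,-0.19,0],[-0.11,-0.38,0],[-0.17,-0.58,0.01],[-0.22,-0.77,0.01],[-0.28,-0.96,0.01]],"turn":[[0,0,0],[0,0,0],[0,0,0],[0,0,0],[0,0,0]],"gripper":[1,1,1,1,1]}' | grep -E "pos|^force"
```

```text
position: [0.4879, -0.0331, 0.0895]
force: [2.6, 3.0, 11.2]
position: [0.4849, -0.0431, 0.0895]
force: [1.2, 0.7, 12.1]
position: [0.4824, -0.0523, 0.0897]
force: [1.6, 3.0, 11.8]
```

```bash
for i in 1 2 3; do python3 -m crank '{"travel":[[-0.06,-0.19,0],[-0.11,-0.38,0],[-0.17,-0.58,0.01],[-0.22,-0.77,0.01],[-0.28,-0.96,0.01]],"turn":[[0,0,0],[0,0,0],[0,0,0],[0,0,0],[0,0,0]],"gripper":[1,1,1,1,1]}' | grep -E "pos|^force"; done
```

```text
position: [0.4794, -0.0623, 0.0898]
force: [2.3, 0.7, 11.3]
position: [0.4767, -0.0716, 0.0899]
force: [3.0, 3.3, 10.3]
position: [0.4737, -0.0815, 0.0899]
force: [2.8, -0.4, 11.3]
```

```bash
python3 -m crank '{"travel":[[-0.08,-0.19,0],[-0.15,-0.38,0],[-0.22,-0.58,0],[-0.29,-0.77,0],[-0.35,-0.96,0]],"turn":[[0,0,0],[0,0,0],[0,0,0],[0,0,0],[0,0,0]],"gripper":[1,1,1,1,1]}' | grep -E "pos|^force"
python3 -m crank '{"travel":[[0,0,-0.02],[0,0,-0.03],[0,0,-0.03],[0,0,-0.03],[0,0,-0.03]],"turn":[[0,0,0],[0,0,0],[0,0,0],[0,0,0],[0,0,0]],"gripper":[1,1,1,1,1]}' | grep -E "pos|^force|clock"
```

```text
position: [0.4704, -0.0912, 0.09]
force: [2.9, -0.2, 12.1]
clock: 19.4
position: [0.4705, -0.0913, 0.0898]
force: [1.6, -1.0, 15.2]
```

```bash
for i in 1 2; do python3 -m crank '{"travel":[[0.11,0.38,0],[0.22,0.77,0],[0.34,1.15,-0.01],[0.45,1.53,-0.01],[0.56,1.92,-0.02]],"turn":[[0,0,0],[0,0,0],[0,0,0],[0,0,0],[0,0,0]],"gripper":[1,1,1,1,1]}' | grep -E "pos|^force"; done
```

```text
position: [0.4761, -0.072, 0.0897]
force: [1.2, -1.2, 17.9]
position: [0.4818, -0.0528, 0.0895]
force: [1.5, -1.7, 18.0]
```

```bash
python3 -m crank '{"travel":[[0.11,0.38,0.05],[0.22,0.77,0.05],[0.34,1.15,0.04],[0.45,1.53,0.04],[0.56,1.92,0.03]],"turn":[[0,0,0],[0,0,0],[0,0,0],[0,0,0],[0,0,0]],"gripper":[1,1,1,1,1]}' | grep -E "pos|^force"
python3 -m crank '{"travel":[[0.11,0.38,0],[0.22,0.77,-0.01],[0.34,1.15,-0.01],[0.45,1.53,-0.02],[0.56,1.92,-0.03]],"turn":[[0,0,0],[0,0,0],[0,0,0],[0,0,0],[0,0,0]],"gripper":[1,1,1,1,1]}' | grep -E "pos|^force"
```

```text
position: [0.487, -0.0336, 0.0895]
force: [1.3, -1.0, 11.3]
position: [0.4926, -0.0143, 0.0893]
force: [-0.1, -0.9, 14.0]
```

```bash
for i in 1 2; do python3 -m crank '{"travel":[[0.11,0.38,0],[0.22,0.77,-0.01],[0.34,1.15,-0.01],[0.45,1.53,-0.02],[0.56,1.92,-0.03]],"turn":[[0,0,0],[0,0,0],[0,0,0],[0,0,0],[0,0,0]],"gripper":[1,1,1,1,1]}' | grep -E "pos|^force"; done
```

```text
position: [0.4981, 0.0049, 0.089]
force: [0.7, -0.2, 14.0]
position: [0.5037, 0.0242, 0.0887]
force: [0.6, -0.5, 14.6]
```

```bash
for i in 1 2; do python3 -m crank '{"travel":[[0.11,0.38,0],[0.22,0.77,-0.01],[0.34,1.15,-0.01],[0.45,1.53,-0.02],[0.56,1.92,-0.03]],"turn":[[0,0,0],[0,0,0],[0,0,0],[0,0,0],[0,0,0]],"gripper":[1,1,1,1,1]}' | grep -E "pos|^force"; done
```

```text
position: [0.5092, 0.0434, 0.0884]
force: [0.8, -0.5, 14.1]
position: [0.5147, 0.0626, 0.088]
force: [-0.1, 0.2, 14.4]
```

The height profile on the way back is smooth and linear at about 18 N, so the strip should be seated. I'll lift off and check.

```bash
python3 -m crank '{"travel":[[0,0,0.5],[0,0,2],[0,0,4],[0,0,6],[0,0,7.5]],"turn":[[0,0,0],[0,0,0],[0,0,0],[0,0,0],[0,0,0]],"gripper":[1,1,1,1,1]}' | grep -E "pos|^force"
python3 -m crank '{"travel":[[0,2,0],[0,6,0],[0,10,0],[0,14,0],[0,18,0]],"turn":[[0,0,-8.5],[0,0,-17],[0,0,-25.5],[0,0,-34],[0,0,-42.5]],"gripper":[1,1,1,1,1]}' | grep -E "pos|^force"
python3 -m crank '{"travel":[[0,1,0],[0,2,0],[0,2.9,0],[0,2.9,0],[0,2.9,0]],"turn":[[0,0,-8.5],[0,0,-17],[0,0,-17],[0,0,-17],[0,0,-17]],"gripper":[1,1,1,1,1]}' | grep -E "pos|^force"
python3 - <<'E'
from h import *
st();snap('top','t4');d=snap('scene','s4');w=snap('wrist','w4')
o=np.zeros((600,800,3),np.uint8)
b=d['pixels'][140:190,240:340];o[:200,:400]=cv2.resize(b,(400,200),interpolation=2)
b=load('t4')['pixels'][245:295,240:340];o[:200,400:]=cv2.resize(b,(400,200),interpolation=2)
o[210:570,:480]=cv2.resize(w['pixels'],(480,360))
cv2.imwrite('pics/c4.png',o[:,:,::-1])
E
```

```text
position: [0.5141, 0.0622, 0.1642]
force: [0.1, -0.9, -4.3]
position: [0.5139, 0.2437, 0.163]
force: [0.5, -0.3, -3.7]
position: [0.5142, 0.2709, 0.1625]
force: [-1.1, -1.6, -3.5]
{'clock': 24.9, 'position': [0.5142, 0.2709, 0.1625], 'tool_rot': [-3.1411, 0.0002, 1.8146], 'force': [-1.1399, -1.6455, -3.5048], 'moment': [-0.0207, -0.0061, 0.0065], 'grip_width': 0.0227, 'qpos': [-0.1748, 0.553, -0.5882, 1.7361, 0.3629, 0.9635, -0.6607]}
```

View pics/c4.png

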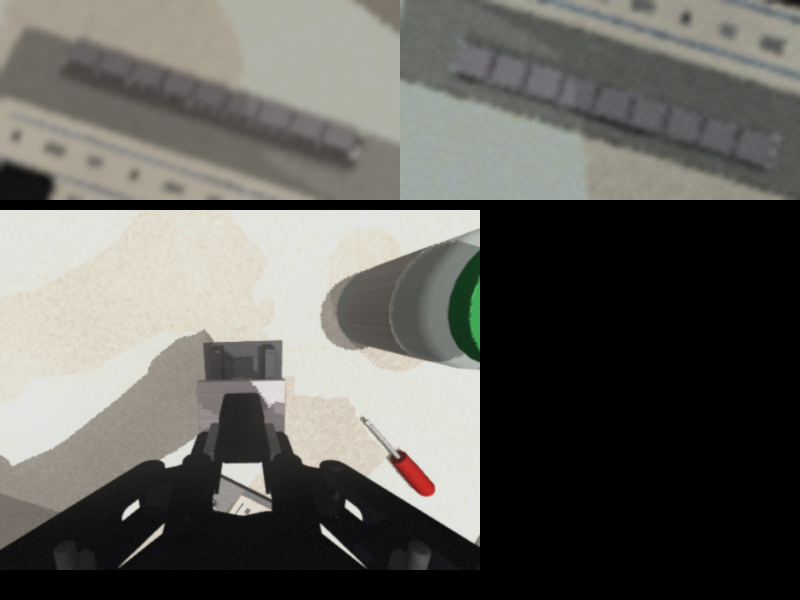

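The strip tops now look even in both views (top row), and the roller sits in the grip as before, with the plate's back edge at about v 198. I'll check that edge numerically, then lower to just above the seat.

```bash
python3 - <<'E'
from h import *
a,b=[cv2.cvtColor(load(f)['pixels'],cv2.COLOR_RGB2GRAY).astype(np.float32) for f in('w2','w4')]
def e(g,ax,sl):
    p=np.abs(np.diff(g[sl].mean(ax)));i=p.argmax();return i+(p[i+1]-p[i-1])/(2*(p[i-1]+p[i]+p[i+1])),p[i]
for n,ax,sl in(('back L',1,np.s_[190:206,238:262]),('back R',1,np.s_[190:206,305:328]),('left',0,np.s_[205:230,222:240]),('right',0,np.s_[205:230,322:342]),('handle l',0,np.s_[225:245,245:268]),('handle r',0,np.s_[225:245,295:320])): print(n,e(a,ax,sl),e(b,ax,sl))
E
python3 -m crank '{"travel":[[0.03,0.15,-3],[0.03,0.15,-6],[0.03,0.15,-6],[0.03,0.15,-6],[0.03,0.15,-6]],"turn":[[0,0,-0.2],[0,0,-0.2],[0,0,-0.2],[0,0,-0.2],[0,0,-0.2]],"gripper":[1,1,1,1,1]}' | grep -E "pos|^force"
```

```text
back L (np.float64(9.010348550975323), np.float32(14.708336)) (np.float64(9.022502779960632), np.float32(14.833336))
back R (np.float64(7.9704688135534525), np.float32(54.913055)) (np.float64(7.9718934912234545), np.float32(55.826096))
left (np.float64(6.9599539786577225), np.float32(8.799995)) (np.float64(6.987442419864237), np.float32(8.839996))
right (np.float64(8.979522043839097), np.float32(16.40001)) (np.float64(11.05102039128542), np.float32(16.320007))
handle l (np.float64(10.071025356650352), np.float32(21.300003)) (np.float64(10.071630515158176), np.float32(21.049995))
handle r (np.float64(11.909784004092216), np.float32(16.449997)) (np.float64(11.899999961256981), np.float32(16.199997))
position: [0.5152, 0.2733, 0.104]
force: [-0.1, 0.5, -3.8]
```

```bash
python3 -m crank '{"travel":[[-0.04,-0.06,-1],[-0.04,-0.06,-2],[-0.04,-0.06,-2.8],[-0.04,-0.06,-3.3],[-0.04,-0.06,-3.6]],"turn":[[0,0,0],[0,0,0],[0,0,0],[0,0,0],[0,0,0]],"gripper":[1,1,1,1,1]}' | grep -E "pos|^force"
python3 -m crank '{"travel":[[0,0,-0.05],[0,0,-0.1],[0,0,-0.15],[0,0,-0.2],[0,0,-0.2]],"turn":[[0,0,0],[0,0,0],[0,0,0],[0,0,0],[0,0,0]],"gripper":[1,1,1,1,1]}' | grep -E "pos|^force"
```

```text
position: [0.5138, 0.2724, 0.0658]
force: [-0.2, 0.6, -3.1]
position: [0.5142, 0.2725, 0.0654]
force: [-3.7, -3.2, 11.1]
```

```bash
python3 -m crank '{"travel":[[0,0,0.1],[0,0,0.15],[0,0,0.15],[0,0,0.15],[0,0,0.15]],"turn":[[0,0,0],[0,0,0],[0,0,0],[0,0,0],[0,0,0]],"gripper":[1,1,0.6,0.3,0]}' | grep -E "pos|^force|wid"
python3 -m crank '{"travel":[[0,0,0],[0,0,0],[0,0,0],[0,0,0],[0,0,0.3]],"turn":[[0,0,0],[0,0,0],[0,0,0],[0,0,0],[0,0,0]],"gripper":[0,0,0,0,0]}' | grep -E "pos|^force|wid"
python3 -m crank '{"travel":[[0,0,2],[0,0,5],[0,0,8],[0,0,12],[0,0,14]],"turn":[[0,0,0],[0,0,0],[0,0,0],[0,0,0],[0,0,0]],"gripper":[0,0,0,0,0]}' | grep -E "pos|^force|wid"
python3 -m crank '{"travel":[[0,-5,0],[0,-10,0],[0,-15,0],[0,-20,1],[0,-25,2]],"turn":[[0,0,0],[0,0,0],[0,0,0],[0,0,0],[0,0,0]],"gripper":[0,0,0,0,0]}' | grep -E "pos|clock"
python3 -m crank '{"travel":[[0,-5,0],[0,-10,0],[0,-15,0],[0,-20,0],[0,-25,0]],"turn":[[0,0,0],[0,0,0],[0,0,0],[0,0,0],[0,0,0]],"gripper":[0,0,0,0,0]}' | grep -E "pos|clock"
python3 - <<'E'
from h import *
t=snap('top','t5');s=snap('scene','s5')
o=np.zeros((600,800,3),np.uint8)
def put(im,x,y,w,h,X,Y,W,H): o[Y:Y+H,X:X+W]=cv2.resize(im['pixels'][y:y+h,x:x+w],(W,H),interpolation=2)
put(t,130,220,80,75,0,0,320,300);put(load('top0'),130,220,80,75,0,300,320,300)
put(s,385,145,80,75,320,0,320,300);put(s,0,0,560,420,320,300,400,300)
cv2.imwrite('pics/c5.png',o[:,:,::-1])
E
```

```text
position: [0.5142, 0.2725, 0.0661]
force: [-0.2, -0.6, -0.7]
grip_width: 0.0622
position: [0.5139, 0.2723, 0.0688]
force: [-0.3, 0.3, 0.2]
grip_width: 0.0852
position: [0.5147, 0.2731, 0.2123]
force: [0.2, -0.1, -0.6]
grip_width: 0.0858
clock: 28.55
position: [0.5136, 0.0224, 0.2291]
clock: 29.05
position: [0.5137, -0.2278, 0.2291]
```

View pics/c5.png

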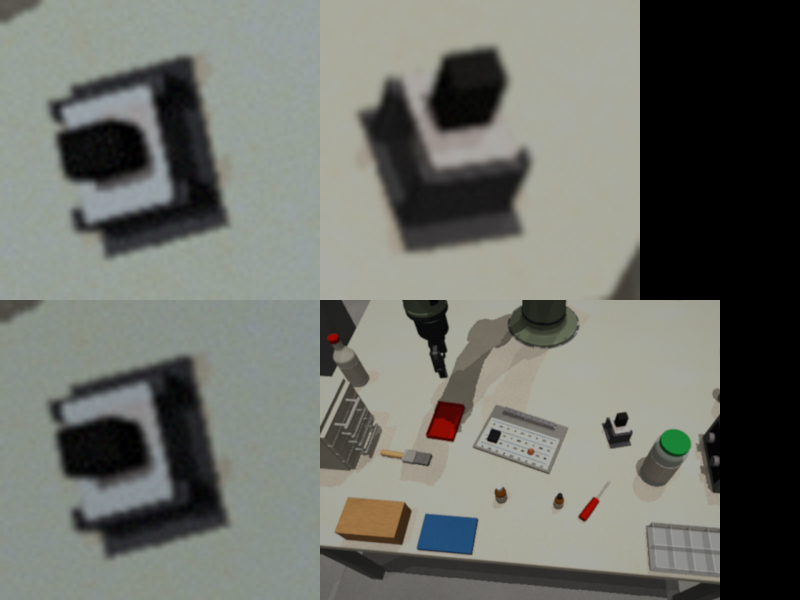

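The roller is back upright in its stand, looking the same as in the starting picture below it, and nothing else has moved. One last before/after look at the strip.

Run:
```python
from h import *
r=[]
for f in('scene0','s5'): r.append(cv2.resize(load(f)['pixels'][143:188,245:340],(800,290),interpolation=2))
cv2.imwrite('pics/c6.png',np.clip(np.vstack(r)[:,:,::-1]*1.3,0,255).astype(np.uint8))
```

```text
(no output)
```

View pics/c6.png

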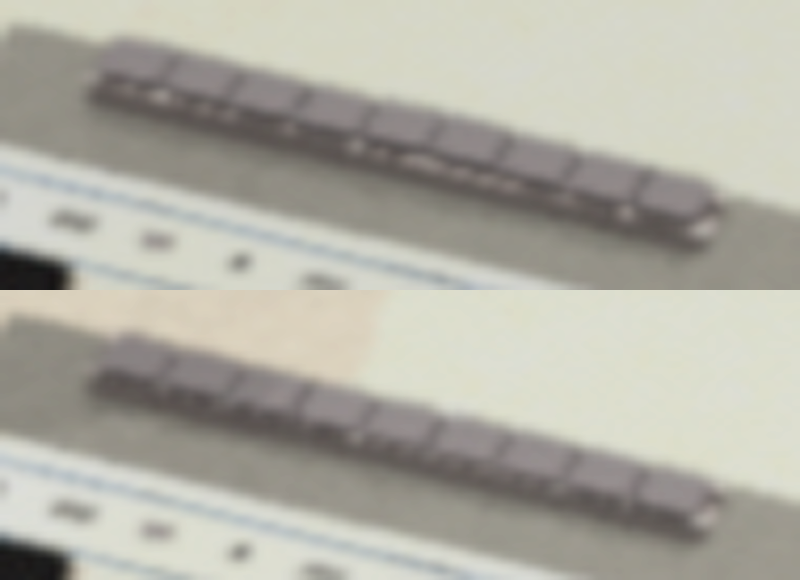

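The strip's top edge has dropped and now runs as one even line, which agrees with the force readings: no movement under about 18 N along the whole length. I'm handing in the job.

```bash
python3 -c "
from h import *
st();print(bot.job_done())"
```

```text
{'clock': 29.15, 'position': [0.5126, -0.2327, 0.2282], 'tool_rot': [-3.1403, 0.0017, 1.7995], 'force': [-0.5763, 0.7444, -0.4994], 'moment': [0.0603, 0.0503, 0.0019], 'grip_width': 0.0856, 'qpos': [0.6837, 0.4307, -0.4977, 1.7176, 0.2339, 1.0527, 0.3362]}
the job is handed in; nothing more can be done
None
```

The job is handed in, with no verdict shown: I rolled the strip flat along its whole length in both directions at about 12–20 N (about 22 N for two readings near the right end, under the 30 N limit), the roller is back upright in its stand, nothing else appears to have moved in the pictures, and it took 29 s.

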